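Release the latched key on the jeweller's switch unit

ROBOT

A 6-joint arm with a two-finger parallel gripper is mounted at the origin on the work surface. World frame = base frame: x ahead of the robot, y to its left, z up, the work surface at z = 0. Lengths are in mm, angles in rad, forces in N, time in s.
With the tool pointing down it reaches from about 350 to 875 mm from the base axis. Payload 4.2 kg.
Tool frame: the origin (TCP) lies at the very end of the fingers, on their centre line; the grasp point (between the pads) lies 19 mm behind it; z points along the fingers, y is the line along which they close (so a half turn about z gives the same grasp; the last joint's range is limited). The gripper opens to 85 mm and grips with 20 to 120 N. Pads are 22 mm wide; open, the fingers measure 114 mm over their backs; the gripper's body (76 mm by 85 mm) begins 54 mm behind the grasp point. The pads swing forward as they close: fully open they stand 13 mm farther back than shut.
Start: joints at [-1.049, 0.385, 0.008, 0, -1.194, -0.259], TCP at [162.383, -603.516, 231.312] pointing down, gripper open.
Joint ranges: [-3.14, 3.14], [-1.21, 2.06], [-1.07, 1.41], [-3.16, 2.05], [-2.99, -0.16], [-3.1, 3.1]. Speed limits (rad/s): [2.79, 2.79, 3.14, 3.14, 3.14, 3.14].

INTERFACE

Orientations are given as a unit quaternion [x, y, z, w].
In Python, from bench import read_state, get_image, camera_model, job_done gives the robot as it stands.
- The arm moves only by the shell command python3 -m handwheel 'ROWS'. ROWS is JSON, a list of rows, each a list of 7 numbers: the shift along the tool's x, y, z in m, then the turn, a rotation vector about the tool's x, y, z in rad, then the gripper's target within -1 to 1 (fully open at 1, half-way at 0, shut at -1). In form: [[dx, dy, dz, wx, wy, wz, jaw], ...]. A call has 1 to 10 rows; each row is the pose to reach, as a shift and turn from the pose commanded when the call began, along the tool's axes at that moment; what a row does not reach only later rows make up. A row lasts 1/8 s, in which the tool goes at most 62.5 mm and 10.7 degrees, less where a joint would pass 70% of its speed; a pose out of reach is approached as far as the arm can. A call with a gripper value outside its range is refused whole. The fingers move at their own pace and stop on an object; the grip force is fixed at half the most. Time passes only in rows, so rows that repeat a pose let the fingers close. It gives the time, the measured TCP pose, the force, the opening and the grip force at its end, in the units of the state.
- read_state(): the state, without advancing time (a new reading comes with each control period).
- get_image(name): name is "side" or "top"; returns (picture, depth): 420x560x3 uint8, blue, green, red; 420x560 float32, mm along the optical axis (not along the pixel's ray), 0 where there is no reading.
- camera_model(name): a dict with "K" (3x3 intrinsics, pixels), "dist" ([k1, k2, p1, p2, k3] as OpenCV has them; the pictures are not rectified), "rvec" (rotation vector, rad) and "tvec" (3), from world to camera coordinates, as OpenCV has them. Camera axes: x right, y down, z forward; pixel columns grow to the right and rows downward; lengths in mm; the calibration is good to about 2 mm. A picture is of the moment at which its call begins. camera_model takes no time and is no camera call.
- job_done(): hands the job in; it is judged then, once.
The state is a dict: "clock": time; "joints": joint angles; "joint_vel": joint speeds; "joint_efforts": joint torques, N m; "position": TCP position; "ee_rot": TCP orientation; "contact_force": force on the tool from outside, world axes, zero at the start; "wrist_torque": the same for the moment, N m; "gripper_width": finger opening in mm; "grasp_force": force on a finger pad.
Only numpy, scipy, OpenCV 4.12 (cv2) and the standard library are available. Lean on these libraries where they do the work, as an engineer would, in place of code of your own. Each camera call takes 0.05 s, during which the arm holds its last target. There are 200 camera calls.

TASK

One of the four identical cream keys on the switch unit has been left latched down. With the fingertips, starting at the red dome, tap each of the four keys lightly in turn, without pushing down any key that is up and without yet releasing the latched one; then press the latched key fully down and let go, so that it springs up and all four stand level. Nothing is to be gripped or lifted: leave the ring, the tweezers and everything else where it lies, and finish clear of the unit.

Things in the scene. Friction and masses are not known exactly. Their poses are not given: they have to be found in the camera images.
- unit: low dark blue-grey switch unit fixed to the bench, 160 (x) x 280 (y) x 55 mm high; origin at the centre of its underside, z up. Four identical cream keys in a row along its own y, 25 mm from the middle towards +x; a red dome (24 mm across, 13 high) 60 mm beyond the first key's centre towards +y; a rubber strip with small loose things on it, 77 mm from the row's line on the -x side.
- place1 (a point): fixed point of the unit at place 1 of the row, next to the red dome: centre of the top of a key that is up, 16 mm above the unit's top; it does not move with the key. Axes as the unit's. Places are 50 mm apart; a key top is 40 mm (unit's x) x 30 mm (unit's y), gaps of 20 mm. One key, at any place, is latched: its top is 5 mm lower.
- place2 (a point): fixed point of the unit at place 2 of the row, second from the red dome: centre of the top of a key that is up, 16 mm above the unit's top; it does not move with the key. Axes as the unit's. Places are 50 mm apart; a key top is 40 mm (unit's x) x 30 mm (unit's y), gaps of 20 mm. One key, at any place, is latched: its top is 5 mm lower.
- place3 (a point): fixed point of the unit at place 3 of the row, third from the red dome: centre of the top of a key that is up, 16 mm above the unit's top; it does not move with the key. Axes as the unit's. Places are 50 mm apart; a key top is 40 mm (unit's x) x 30 mm (unit's y), gaps of 20 mm. One key, at any place, is latched: its top is 5 mm lower.
- place4 (a point): fixed point of the unit at place 4 of the row, farthest from the red dome: centre of the top of a key that is up, 16 mm above the unit's top; it does not move with the key. Axes as the unit's. Places are 50 mm apart; a key top is 40 mm (unit's x) x 30 mm (unit's y), gaps of 20 mm. One key, at any place, is latched: its top is 5 mm lower.
- slot_a: one of the four key units with its key; origin on the unit's top under the key's centre, 16 mm below an up key's top; fixed, z up. Which slot stands at which place changes from run to run. A key that is up starts to move at about 1.3 N and gives about 1.4 mm more per further newton (2.6 N at 2 mm, 7 N at 8 mm); a tap should push it in by no more than 3 mm; let go, it springs up again.
- slot_b: one of the four key units with its key; origin on the unit's top under the key's centre, 16 mm below an up key's top; fixed, z up. Which slot stands at which place changes from run to run. The latched key stands 5 mm down, does not yield below 4 N, and springs up when pushed to the full 8 mm (about 7 N) and let go.
- slot_c: one of the four key units with its key; origin on the unit's top under the key's centre, 16 mm below an up key's top; fixed, z up. Which slot stands at which place changes from run to run. Every key is stopped 8 mm below its up height; 9 to 15 N holds it there safely.
- slot_d: one of the four key units with its key; origin on the unit's top under the key's centre, 16 mm below an up key's top; fixed, z up. Which slot stands at which place changes from run to run. All four are alike latching keys: what slot_a, slot_b and slot_c tell of forces holds for any key in that state.
- gold_ring: plain gold ring, 23 mm across, 6 mm high, lying on the black rubber strip on top of the switch unit; origin at the centre of its underside
- tweezers: closed steel tweezers, 120 x 6 x 6 mm, lying along the row on the same rubber strip; origin at the centre of the underside, length along own y
- hammer: hammer with wooden handle lying on the bench; length along own x
- file: flat file with wooden handle, 200 mm long, lying on the bench; length along own x
- stone_dish: small white ceramic dish, 80 mm across, 25 mm high; origin at the centre of its underside
- loupe: black cylindrical eye loupe, 32 mm across, 28 mm high; origin at the centre of its underside
- flux_jar: amber jar, 52 mm across, 70 mm high; origin at the centre of its underside

How it is judged (in metres and radians):
On the way, in this order (a step that is already met when the one before it is completed fails the run):
1. the key at place 1 (counted from the red dome) is touched with the fingers, over 0.3 N (((horizontal distance between slot_a and place1 below 0.015 m and contact force between the fingers and slot_a above 0.3 N) or (horizontal distance between slot_b and place1 below 0.015 m and contact force between the fingers and slot_b above 0.3 N) or (horizontal distance between slot_c and place1 below 0.015 m and contact force between the fingers and slot_c above 0.3 N) or (horizontal distance between slot_d and place1 below 0.015 m and contact force between the fingers and slot_d above 0.3 N))), for 0.04 s.
2. the key at place 2 (counted from the red dome) is touched with the fingers, over 0.3 N (((horizontal distance between slot_a and place2 below 0.015 m and contact force between the fingers and slot_a above 0.3 N) or (horizontal distance between slot_b and place2 below 0.015 m and contact force between the fingers and slot_b above 0.3 N) or (horizontal distance between slot_c and place2 below 0.015 m and contact force between the fingers and slot_c above 0.3 N) or (horizontal distance between slot_d and place2 below 0.015 m and contact force between the fingers and slot_d above 0.3 N))), for 0.04 s.
3. the key at place 3 (counted from the red dome) is touched with the fingers, over 0.3 N (((horizontal distance between slot_a and place3 below 0.015 m and contact force between the fingers and slot_a above 0.3 N) or (horizontal distance between slot_b and place3 below 0.015 m and contact force between the fingers and slot_b above 0.3 N) or (horizontal distance between slot_c and place3 below 0.015 m and contact force between the fingers and slot_c above 0.3 N) or (horizontal distance between slot_d and place3 below 0.015 m and contact force between the fingers and slot_d above 0.3 N))), for 0.04 s.
4. the key at place 4 (counted from the red dome) is touched with the fingers, over 0.3 N (((horizontal distance between slot_a and place4 below 0.015 m and contact force between the fingers and slot_a above 0.3 N) or (horizontal distance between slot_b and place4 below 0.015 m and contact force between the fingers and slot_b above 0.3 N) or (horizontal distance between slot_c and place4 below 0.015 m and contact force between the fingers and slot_c above 0.3 N) or (horizontal distance between slot_d and place4 below 0.015 m and contact force between the fingers and slot_d above 0.3 N))), for 0.04 s.
5. the latched key has sprung up: all four keys are up, within 2 mm (z of key_a_c0 in the frame of slot_a above -0.001 m and z of key_b_c0 in the frame of slot_b above -0.001 m and z of key_c_c0 in the frame of slot_c above -0.001 m and z of key_d_c0 in the frame of slot_d above -0.001 m), for 0.1 s.
At the end, for the whole second after the job is handed in: all four keys stand up, each within 2 mm of its free height, after each was tapped in turn from the red dome (all of step 5); the robot touches nothing.
It fails at once if a key that is up is pushed down over 4 mm while another is down (not a light tap) ((z of key_a_c0 in the frame of slot_a below -0.003 m and z of key_b_c0 in the frame of slot_b below -0.003 m) or (z of key_a_c0 in the frame of slot_a below -0.003 m and z of key_c_c0 in the frame of slot_c below -0.003 m) or (z of key_a_c0 in the frame of slot_a below -0.003 m and z of key_d_c0 in the frame of slot_d below -0.003 m) or (z of key_b_c0 in the frame of slot_b below -0.003 m and z of key_c_c0 in the frame of slot_c below -0.003 m) or (z of key_b_c0 in the frame of slot_b below -0.003 m and z of key_d_c0 in the frame of slot_d below -0.003 m) or (z of key_c_c0 in the frame of slot_c below -0.003 m and z of key_d_c0 in the frame of slot_d below -0.003 m)).
It fails at once if a loose thing is lifted or moved by over 20 mm (distance of any of gold_ring, tweezers, hammer, file, stone_dish, loupe, flux_jar from where it was at the start of the episode above 0.02 m).
It also fails if it takes over 51 s, if anything falls off the work surface, if the arm or the gripper's body presses on something with over 40 N, if the wrist force passes 120 N, or if a joint passes its speed limit or range.

## Working session

There is one attempt and no reset: what is moved stays moved. The work goes in short steps, Python scripts to look and compute and a shell command to move; the robot and the scene stay as the last step left them, time stands still between calls to the robot, and variables do not carry over. Pictures are saved under pics/ and viewed, at most 10 in all, crops included, and the job is handed in when it is done.

```bash
ls; mkdir -p pics; python3 - <<'E'
from bench import *
import cv2,numpy as np
for n in("top","side"):
    im,d=get_image(n);cv2.imwrite(f"pics/{n}0.png",im);np.save(f"pics/{n}0.npy",d)
    m=camera_model(n);R=cv2.Rodrigues(np.array(m["rvec"],float))[0];print(n,(-R.T@np.array(m["tvec"]).ravel()).round(),np.array(m["K"]).round(1).tolist(),R.round(2).tolist())
s=read_state();print(s)
E
```

```text
pics
top [ 336.    7. 1257.] [[475.6, 0.0, 280.1], [0.0, 475.6, 213.1], [0.0, 0.0, 1.0]] [[0.01, -1.0, 0.03], [-0.98, -0.01, -0.18], [0.18, -0.03, -0.98]]
side [ 399. -670.  888.] [[453.9, 0.0, 279.0], [0.0, 453.9, 212.9], [0.0, 0.0, 1.0]] [[0.97, -0.24, -0.01], [-0.19, -0.74, -0.65], [0.15, 0.63, -0.76]]
{'clock': 0.1, 'joints': array([-1.04936364e+00,  3.85463294e-01,  6.78625860e-03, -4.15025602e-04,
       -1.19400413e+00, -2.58593177e-01]), 'joint_vel': array([-0.00085839, -0.00265325,  0.00419506,  0.00101926, -0.00129095,
        0.00036802]), 'joint_efforts': array([-8.88447848e-04, -3.93318629e+01,  1.88930279e+01,  4.19796199e+00,
       -2.58980923e-03,  1.00925365e-05]), 'position': array([ 162.26661436, -603.03892854,  230.35311974]), 'ee_rot': array([-1.30965850e-01,  9.91386413e-01,  9.44983757e-04, -1.79910002e-04]), 'contact_force': array([0.41412809, 0.09015784, 0.22891033]), 'wrist_torque': array([-0.01076747,  0.00549601, -0.01756238]), 'grasp_force': 0.0, 'gripper_width': 85.39654446474559}
```

View pics/top0.png

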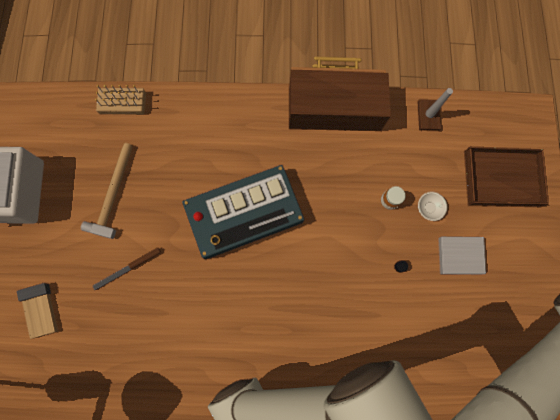

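View pics/side0.png

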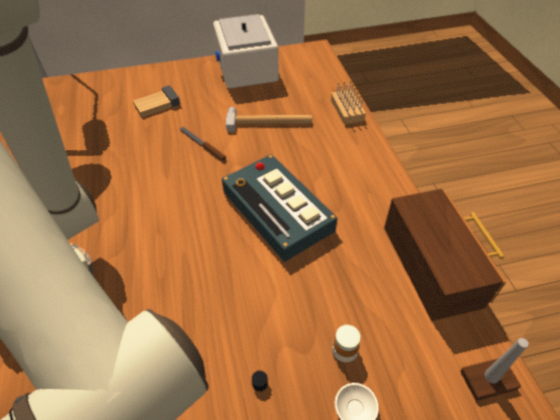

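The top view shows the unit with the dome at (198,216) and the keys at about (219,208), (238,200), (256,194) and (274,187). In the side view the dome is at (260,166) and the keys run from (273,177) to (310,216). I'll enlarge both.

```bash
python3 - <<'E'
import cv2,numpy as np
a=cv2.imread("pics/top0.png")[160:260,175:310];b=cv2.imread("pics/side0.png")[150:260,215:345]
cv2.imwrite("pics/c1.png",cv2.resize(a,None,fx=5.9,fy=5.9,interpolation=cv2.INTER_CUBIC))
cv2.imwrite("pics/c2.png",cv2.resize(b,None,fx=5.4,fy=5.4,interpolation=cv2.INTER_CUBIC))
E
```

```text
(no output)
```

View pics/c1.png

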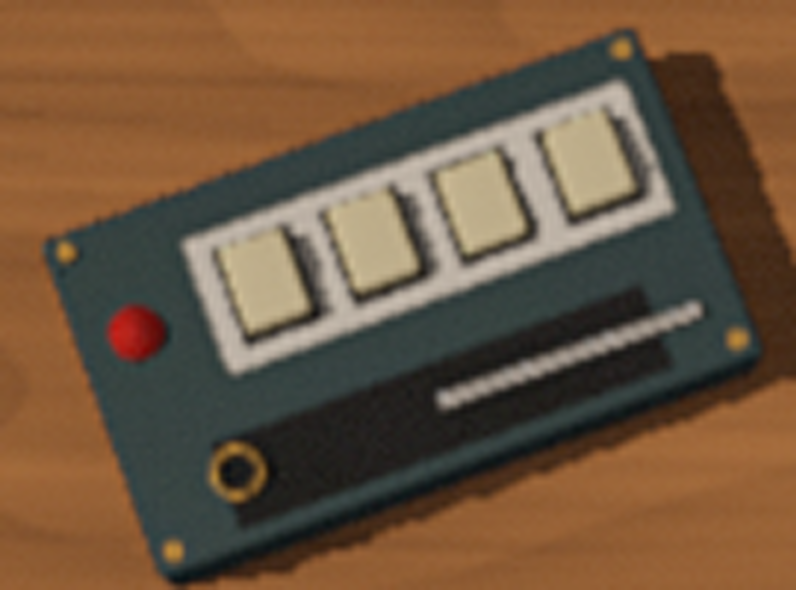

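View pics/c2.png

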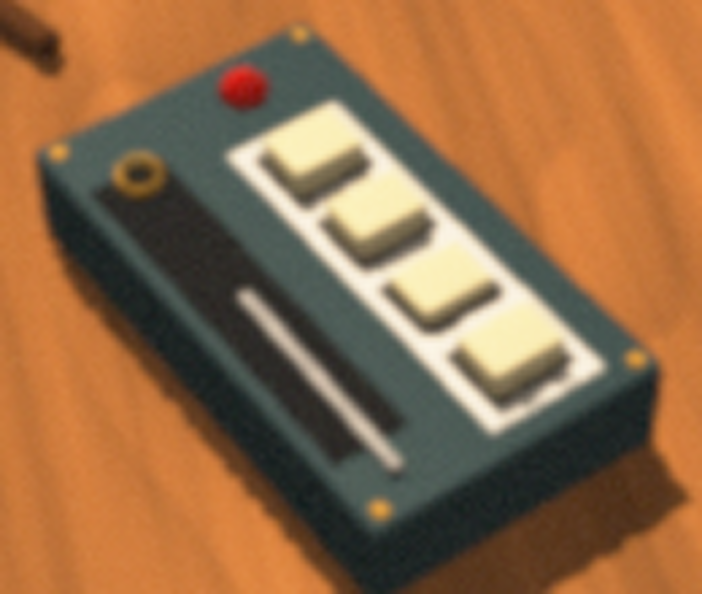

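The crops show the key at place 3 standing lower: its side face is thinner in the side view and its shadow narrower in the top view. Next I'll triangulate the keys, screws, dome and depth.

```bash
cat > h.py <<'E'
import cv2,numpy as np
from bench import *
def cam(n):
    m=camera_model(n);return np.array(m["K"],float),np.array(m["dist"],float),cv2.Rodrigues(np.array(m["rvec"],float))[0],np.array(m["tvec"],float).reshape(3,1)
def tri(pt,ps):
    P=[];U=[]
    for n,p in(("top",pt),("side",ps)):
        K,D,R,t=cam(n);P.append(np.hstack([R,t]));U.append(cv2.undistortPoints(np.array(p,float).reshape(-1,1,2),K,D).reshape(-1,2).T)
    X=cv2.triangulatePoints(P[0],P[1],U[0],U[1]);return (X[:3]/X[3]).T
def dep(n,p,d):
    K,D,R,t=cam(n);u=cv2.undistortPoints(np.array(p,float).reshape(-1,1,2),K,D).reshape(-1,2)
    o=[]
    for (x,y),q in zip(u,p):
        c,r=np.round(q).astype(int);z=np.median(d[r-1:r+2,c-1:c+2]);o.append((R.T@(np.array([[x*z],[y*z],[z]])-t)).ravel())
    return np.array(o)
E
python3 - <<'E'
from h import *
T=np.array([(265,283),(375,242),(482,203),(588,163),(66,252),(621,48),(737,338),(173,551),(136,332),(238,472)],float)
S=np.array([(312,140),(377,207),(442,278),(510,342),(300,34),(636,358),(380,509),(59,152),(243,85),(138,174)],float)
pt=(T+.5)/5.9-.5+[175,160];ps=(S+.5)/5.4-.5+[215,150]
X=tri(pt,ps);print("tri\n",X.round(1))
for n,p in(("top",pt),("side",ps)):print(n,"\n",dep(n,p,np.load(f"pics/{n}0.npy")).round(1))
k=X[:4,:2];d=k[3]-k[0];print(np.linalg.norm(d)/3,np.arctan2(d[1],d[0]))
from scipy.spatial.transform import Rotation as Ro
print(Ro.from_quat(read_state()["ee_rot"]).as_matrix().round(3))
E
```

```text
tri
 [[570.6 126.2  72.6]
 [590.1  79.6  69.6]
 [608.7  33.8  65.3]
 [626.9 -12.1  67.9]
 [585.8 215.   57.1]
 [681.5 -26.3  57.4]
 [551.7 -78.   57. ]
 [455.8 163.5  57.2]
 [549.9 182.4  61.1]
 [489.5 136.3  60.8]]
top 
 [[568.5 126.1  73.3]
 [587.5  79.4  72.2]
 [607.   33.8  65.2]
 [624.3 -12.   70.8]
 [584.2 215.1  56.7]
 [680.5 -26.3  56.4]
 [550.7 -78.1  55.9]
 [454.2 163.3  58.1]
 [547.5 181.6  66.5]
 [488.8 136.8  56.4]]
side 
 [[572.2 124.9  74.3]
 [591.4  77.4  72.3]
 [609.8  31.7  68. ]
 [627.4 -15.7  72.6]
 [587.4 215.4  57.1]
 [682.6 -26.5  57.9]
 [552.7 -78.5  57.9]
 [457.3 162.4  58.5]
 [550.5 177.9  65.7]
 [491.1 140.2  57.1]]
49.764363080711405 -1.1846646367521259
[[-0.966 -0.26  -0.001]
 [-0.26   0.966  0.002]
 [ 0.     0.002 -1.   ]]
```

Key 3 is confirmed as latched, about 5 mm lower than the others. I'll travel above key 1 with the jaws shutting and the tool turned to line up with the unit.

```bash
python3 -m handwheel '[[-0.1,0.1,0,0,0,0,-1],[-0.584,0.598,0,0,0,-0.123,-1],[-0.584,0.598,0,0,0,-0.123,-1],[-0.584,0.598,0,0,0,-0.123,-1],[-0.584,0.598,0,0,0,-0.123,-1],[-0.584,0.598,0,0,0,-0.123,-1],[-0.584,0.598,0,0,0,-0.123,-1],[-0.584,0.598,0,0,0,-0.123,-1],[-0.584,0.598,0,0,0,-0.123,-1],[-0.584,0.598,0,0,0,-0.123,-1]]'
```

```text
clock: 1.35
position: [468.5, -56.3, 231.3]
ee_rot: [-0.192, 0.981, 0.0, 0.0]
contact_force: [1.0, -0.7, 0.9]
gripper_width: -0.2
grasp_force: 0.0
```

```bash
python3 -m handwheel '[[-0.163,0.130,0,0,0,0,-1],[-0.163,0.130,0,0,0,0,-1],[-0.163,0.130,0,0,0,0,-1],[-0.163,0.130,0,0,0,0,-1],[-0.163,0.130,0.06,0,0,0,-1],[-0.163,0.130,0.12,0,0,0,-1],[-0.163,0.130,0.135,0,0,0,-1],[-0.163,0.130,0.135,0,0,0,-1],[-0.163,0.130,0.135,0,0,0,-1]]'; python3 - <<'E'
from h import *
s=read_state();print(s["position"],s["contact_force"],s["joint_vel"].round(3))
im,d=get_image("side")
cv2.imwrite("pics/s1.png",cv2.resize(im[90:250,190:400],None,fx=3.7,fy=3.7,interpolation=cv2.INTER_CUBIC))
E
```

```text
clock: 2.48
position: [572.0, 123.8, 99.0]
ee_rot: [-0.192, 0.981, 0.0, 0.003]
contact_force: [-0.1, -0.6, 0.5]
gripper_width: -0.3
grasp_force: 0.0
[571.9995128  123.84735522  99.0372225 ] [-0.05551773 -0.5653401   0.4656    ] [ 0.001 -0.011  0.    -0.006  0.002  0.001]
```

View pics/s1.png

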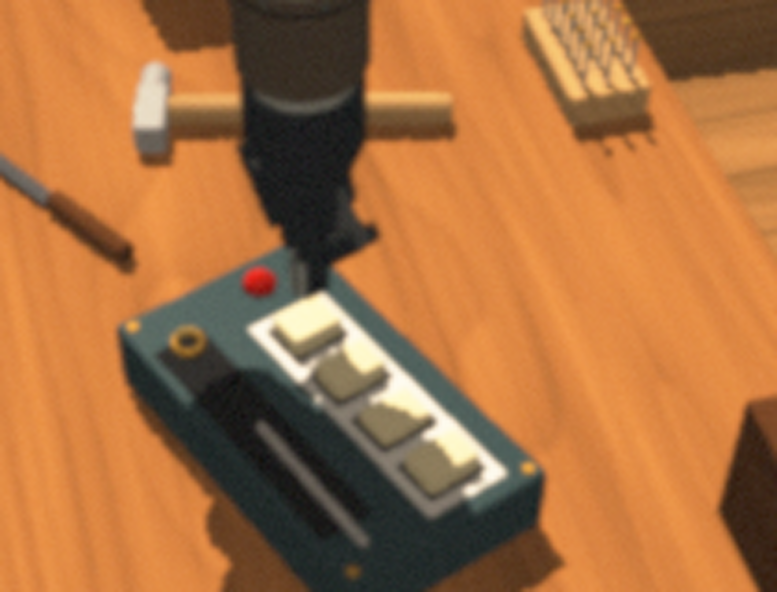

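The fingertips (crop pixel (315,280)) are over key 1. I'll go down to just above it.

```bash
python3 -m handwheel '[[0.001,0.002,0.015,0,0,0,-1],[0.001,0.002,0.023,0,0,0,-1],[0.001,0.002,0.023,0,0,0,-1],[0.001,0.002,0.023,0,0,0,-1]]';python3 -m handwheel '[[0,0,0.001,0,0,0,-1],[0,0,0.002,0,0,0,-1],[0,0,0.002,0,0,0,-1]]';python3 -m handwheel '[[0,0,0.001,0,0,0,-1],[0,0,0.001,0,0,0,-1]]'
```

```text
clock: 3.02
position: [568.7, 124.9, 73.3]
ee_rot: [-0.192, 0.981, -0.0, 0.0]
contact_force: [-0.2, 0.1, -0.1]
gripper_width: -0.2
grasp_force: 0.0
clock: 3.4
position: [568.5, 124.9, 71.3]
ee_rot: [-0.192, 0.981, 0.0, -0.0]
contact_force: [-0.8, 0.2, -0.4]
gripper_width: 0.1
grasp_force: 0.0
clock: 3.65
position: [568.6, 124.9, 70.5]
ee_rot: [-0.192, 0.981, -0.0, 0.0]
contact_force: [-0.7, 0.1, 0.8]
gripper_width: -0.1
grasp_force: 0.9
```

```bash
for i in 1 2; do python3 -c "
from bench import *
s=read_state();print(s['contact_force'],s['position'])"; python3 -m handwheel '[[0,0,0.0005,0,0,0,-1],[0,0,0.0005,0,0,0,-1]]' | grep -E 'pos|contact'; done
```

```text
[-0.67279155  0.05236131  0.84179886] [568.5987712  124.8978699   70.54159389]
position: [568.6, 124.9, 69.9]
contact_force: [0.0, -0.1, 1.4]
[ 0.02793048 -0.14459745  1.37839446] [568.58185468 124.90996116  69.94238898]
position: [568.6, 124.9, 69.4]
contact_force: [-0.6, -0.1, 1.6]
```

```bash
python3 -m handwheel '[[0,0,0.0005,0,0,0,-1],[0,0,0.0005,0,0,0,-1]]' | grep -E 'pos|contact'; python3 -m handwheel '[[0,0,-0.012,0,0,0,-1],[0,0,-0.012,0,0,0,-1],[0,-0.025,-0.012,0,0,0,-1],[0,-0.050,-0.012,0,0,0,-1],[0,-0.050,-0.012,0,0,0,-1],[0,-0.050,-0.003,0,0,0,-1],[0,-0.050,-0.003,0,0,0,-1],[0,-0.050,-0.001,0,0,0,-1],[0,-0.050,-0.001,0,0,0,-1]]' | grep -E 'pos|contact'; python3 -m handwheel '[[0,0,0.0005,0,0,0,-1],[0,0,0.0005,0,0,0,-1]]' | grep -E 'pos|contact';  python3 -m handwheel '[[0,0,0.0005,0,0,0,-1],[0,0,0.0005,0,0,0,-1]]' | grep -E 'pos|contact'
```

```text
position: [568.6, 124.9, 68.9]
contact_force: [-0.5, -0.5, 2.4]
position: [586.9, 78.9, 69.8]
contact_force: [-1.8, 0.4, 2.3]
position: [587.3, 78.8, 69.4]
contact_force: [-1.5, 1.0, 2.6]
position: [587.4, 78.7, 68.9]
contact_force: [-2.1, 1.0, 3.4]
```

```bash
python3 -m handwheel '[[0,0,-0.012,0,0,0,-1],[0,0,-0.012,0,0,0,-1],[0,-0.025,-0.012,0,0,0,-1],[0,-0.050,-0.012,0,0,0,-1],[0,-0.050,-0.012,0,0,0,-1],[0,-0.050,-0.003,0,0,0,-1],[0,-0.050,-0.001,0,0,0,-1],[0,-0.050,0.001,0,0,0,-1],[0,-0.050,0.001,0,0,0,-1]]' | grep -E 'pos|contact'; python3 -m handwheel '[[0,0,0.001,0,0,0,-1],[0,0,0.001,0,0,0,-1]]' | grep -E 'pos|contact';  python3 -m handwheel '[[0,0,0.0005,0,0,0,-1],[0,0,0.0005,0,0,0,-1]]' | grep -E 'pos|contact'
```

```text
position: [606.0, 32.6, 67.7]
contact_force: [-0.6, -0.1, 0.3]
position: [606.1, 32.3, 66.9]
contact_force: [-0.4, 0.2, -0.5]
position: [606.1, 32.2, 66.3]
contact_force: [0.2, -0.1, 0.2]
```

```bash
python3 -m handwheel '[[0,0,0.0005,0,0,0,-1],[0,0,0.0005,0,0,0,-1]]' | grep -E 'pos|contact'; python3 -m handwheel '[[0,0,0.0004,0,0,0,-1],[0,0,0.0004,0,0,0,-1]]' | grep -E 'pos|contact'
```

```text
position: [606.2, 32.2, 66.2]
contact_force: [-1.3, 0.9, 2.8]
position: [606.2, 32.2, 65.8]
contact_force: [-1.4, -0.5, 4.3]
```

```bash
python3 -m handwheel '[[0,0,-0.016,0,0,0,-1],[0,0,-0.016,0,0,0,-1],[0,-0.025,-0.016,0,0,0,-1],[0,-0.050,-0.016,0,0,0,-1],[0,-0.050,-0.016,0,0,0,-1],[0,-0.050,-0.007,0,0,0,-1],[0,-0.050,-0.006,0,0,0,-1],[0,-0.050,-0.0045,0,0,0,-1],[0,-0.050,-0.0045,0,0,0,-1]]' | grep -E 'pos|contact'; python3 -m handwheel '[[0,0,0.0005,0,0,0,-1],[0,0,0.0005,0,0,0,-1]]' | grep -E 'pos|contact'
```

```text
position: [624.6, -13.7, 70.0]
contact_force: [-1.7, 1.1, 2.4]
position: [625.0, -13.9, 69.6]
contact_force: [-0.8, 1.9, 2.3]
```

```bash
python3 -m handwheel '[[0,0,-0.012,0,0,0,-1],[0,0,-0.012,0,0,0,-1],[0,0.025,-0.012,0,0,0,-1],[0,0.050,-0.012,0,0,0,-1],[0,0.050,-0.012,0,0,0,-1],[0,0.050,-0.001,0,0,0,-1],[0,0.050,0.003,0,0,0,-1],[0,0.050,0.005,0,0,0,-1],[0,0.050,0.007,0,0,0,-1],[0,0.050,0.007,0,0,0,-1]]' | grep -E 'pos|contact'; python3 -m handwheel '[[0,0,0.0005,0,0,0,-1],[0,0,0.0005,0,0,0,-1]]' | grep -E 'pos|contact'
```

```text
position: [605.6, 31.5, 63.3]
contact_force: [-3.8, 0.4, 8.5]
position: [605.6, 31.5, 63.1]
contact_force: [-4.5, 0.4, 9.0]
```

```bash
python3 -m handwheel '[[0,0,0.0008,0,0,0,-1],[0,0,0.0008,0,0,0,-1]]' | grep -E 'pos|contact'; python3 -m handwheel '[[0,0,0.0005,0,0,0,-1],[0,0,0.0005,0,0,0,-1]]' | grep -E 'pos|contact'
```

```text
position: [605.7, 31.5, 63.0]
contact_force: [-4.7, -0.2, 12.8]
position: [605.7, 31.5, 63.0]
contact_force: [-7.1, -0.3, 14.2]
```

The key is against its stop at about 14 N. I'll let go and withdraw up and towards the robot.

```bash
python3 -m handwheel '[[0,0,-0.02,0,0,0,-1],[0,0,-0.06,0,0,0,-1],[0,0,-0.12,0,0,0,-1],[0,0,-0.15,0,0,0,-1],[0.06,-0.06,-0.15,0,0,0,-1],[0.1,-0.12,-0.15,0,0,0,-1],[0.1,-0.18,-0.15,0,0,0,-1],[0.1,-0.22,-0.15,0,0,0,-1],[0.1,-0.22,-0.15,0,0,0,-1],[0.1,-0.22,-0.15,0,0,0,-1]]'; python3 - <<'E'
from h import *
for n in("top","side"):
    im,d=get_image(n)
    p=[(219.5,207.5),(238.2,200.6),(256.3,194),(274.3,187.2)] if n=="top" else [(272.4,175.5),(284.4,187.9),(296.4,201.1),(309,212.9)]
    print(n,dep(n,p,d).round(1).tolist())
    if n=="side":cv2.imwrite("pics/s2.png",cv2.resize(im[130:270,190:370],None,fx=4.2,fy=4.2,interpolation=cv2.INTER_CUBIC))
E
```

```text
clock: 12.78
position: [595.9, -209.9, 209.8]
ee_rot: [-0.191, 0.982, 0.0, -0.0]
contact_force: [-0.7, 0.4, -0.3]
gripper_width: 0.1
grasp_force: 0.0
top [[568.8, 126.2, 72.6], [587.1, 79.2, 74.0], [605.7, 33.6, 70.7], [504.2, -4.0, 565.3]]
side [[572.7, 126.8, 72.4], [591.4, 77.3, 72.5], [608.6, 28.0, 72.3], [571.2, -176.1, 272.7]]
```

View pics/s2.png

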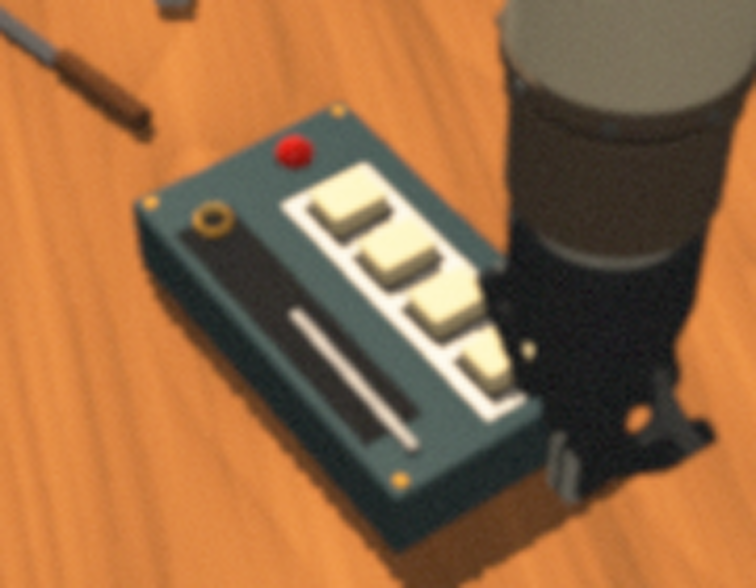

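The picture shows key 3 at crop pixel (445,300) now standing as high as its neighbours. The ring and tweezers haven't moved, and the arm is clear.

```bash
python3 -c "
from bench import *
print(job_done())"
```

```text
the job is handed in; nothing more can be done
None
```

I tapped all four keys in order from the red dome, then pressed the latched key (place 3) to its stop at about 14 N and it sprang up; the arm finished clear of the unit and the job is handed in at about 13 s, with no verdict returned (key 4 was partly hidden in the last picture but looked up).

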